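# Close the hinged tube clamp on a water filter housing

### The arm

A 6-joint arm with a two-finger parallel gripper is mounted at the origin on the work surface. World frame = base frame: x ahead of the robot, y to its left, z up, the work surface at z = 0. Lengths are in m, angles in degrees, forces in N, time in s.
With the tool pointing down it reaches from about 0.4 to 0.825 m from the base axis. Payload 7 kg.
Tool frame: the origin (TCP) lies between the finger pads; the fingertips stand 11 mm ahead of it and the grasp point (between the pads) lies 8 mm behind it (r.tcp_to_tips is the distance from the TCP to the fingertips, in m); x points along the fingers, y is the direction in which the jaws open and shut, and the axes are right-handed (so a half turn about x gives the same grasp; the last joint's range is limited). The gripper opens to 88 mm and grips with 3 to 60 N. Pads are 19 mm wide; open, the fingers measure 130 mm over their backs; the gripper's body (78 mm by 193 mm) begins 47 mm behind the grasp point.
Start: joints at [81.423, 20.546, 0.682, 0, -70.136, -16.507], TCP at [0.286, 0.611, 0.238] pointing down, gripper open.
Joint ranges: [-176.03, 176.03], [-82.01, 121.73], [-58.28, 71.71], [-173.87, 95.51], [-174.79, -0.11], [-173.66, 173.66]. Speed limits (degrees/s): [136.94, 136.94, 172.46, 180, 180, 180].

### API

Orientations are given as [roll, pitch, yaw] about the fixed x, y, z axes, in that order (R = Rz(yaw) Ry(pitch) Rx(roll)).
In Python, from plant import r gives the robot as it stands.
- The arm moves only by the tool arm_command, never from a script. Its argument "plan" is a list of rows, each an object of numbers: "dx", "dy", "dz": the shift along the tool's x, y, z each as a share of 0.02 m, from -1 to 1; "wx", "wy", "wz": the turn, a rotation vector about the tool's x, y, z each as a share of 0.08 rad, from -1 to 1. In form: [{"dx": .., "dy": .., "dz": .., "wx": .., "wy": .., "wz": ..}, ...]. A call has 1 to 20 rows; each row shifts and turns the pose as measured when the row begins, along the tool's axes as they then stand; what a row does not reach is not made up. A row lasts 1/12 s, in which the tool goes at most 41.7 mm and 7.16 degrees, less where a joint would pass 70% of its speed; a pose out of reach is approached as far as the arm can. A call with a number of a shift or a turn outside -1 to 1 is refused whole. A call with a gripper value outside its range is refused whole. "fingers" is the closure, from -1 (fully open) to 1 (shut), so that 0 is half open, set as the call begins (left out, the last holds). The fingers move at their own pace and stop on an object; "force" is the grip in N (left out, the last holds). Time passes only in rows, so rows that do not move let the fingers close. It gives the time, the measured TCP pose, the force and the opening at its end, in the units of the state.
- r.get_state(): the state, without advancing time (a new reading comes with each control period).
- r.capture(name): name is "scene" or "top" or "wrist"; returns (picture, depth): 420x560x3 uint8, red, green, blue; 420x560 float32, m along the optical axis (not along the pixel's ray), 0 where there is no reading.
- r.camera_model(name): a dict with "vertical_fov" (degrees; the focal length in pixels is half the picture's height over the tangent of half this angle, whatever the lens; pixels are square), "cx", "cy" (the principal point, pixels), "R" (3x3) and "t" (3): a world point X has camera coordinates R X + t. Camera axes: x right, y down, z forward; pixel columns grow to the right and rows downward; lengths in m; the calibration is good to about 2 mm. The wrist camera is an equidistant fisheye: a pixel r from the principal point sees the ray r / f radians off the axis. A picture is of the moment at which its call begins: read the wrist's pose just before it. camera_model takes no time and is no camera call; for the wrist camera it gives the pose at the moment of the call.
- r.close_job(): hands the job in, once; it reports no verdict.
Trained networks look in the newest picture that a camera, given by its name, has taken for a name from the list of things; names that differ only in an ending like _2 or _b are one class to them, and where a whole thing is asked for, a point or a joint stands for the part that bears it (a point fixed in the world has none). Each returns a list of dicts, best first, with "score" (0 to 1); they miss things now and then, are a little off and sometimes report something else, mostly with a low value. They report only what shows in the picture. A call takes as long as a camera call.
- r.cut_out(camera, query): "mask" (420x560 bool, what is visible of it) and "bbox" ([left, top, width, height] in pixels, round what is visible of it).
- r.spot_point(camera, query): "centre" ([column, row] in pixels: a listed point, or the origin of a listed thing).
The state is a dict: "time_s": time; "joints": joint angles; "qd": joint speeds; "joint_torque": joint torques, N m; "tcp_pos": TCP position; "eef_rot": TCP orientation; "contact_force": force on the tool from outside, world axes, zero at the start; "moment": the same for the moment, N m; "gripper_width": finger opening in m.
Only numpy, scipy, OpenCV 4.12 (cv2) and the standard library are available. Lean on these libraries where they do the work, as an engineer would, in place of code of your own. Each camera call takes 0.05 s, during which the arm holds its last target.

### The job

The steel water filter housing is back in its bench mount, but one of its two tube clamps still stands open. Swing that clamp's hinged half over the housing until it is fully shut, then swing its bolt up into the slot in the clamp's lug so that it stands upright, fully home; the nut stays slack, it is tightened later. Leave the housing lying in its saddles and the other things on the bench where they are.

Things in the scene. Friction and masses are not known exactly. Their poses are not given: they have to be found in the camera images.
- mount: Fixed steel plate 280 x 110 x 12 mm with two identical aluminium tube clamps, tube axis 85 mm above the bench. Origin on the bench under the OPEN clamp's centre; x along the tube (plate from x = -215 to +65 mm; the other clamp, already closed with its bolt home, at x = -150 mm, nearer the robot); +y is the bolt side, -y the hinge side. Clamps are 26 mm wide in x.
- hinge_pin (a point): Centre of the open clamp's hinge pin, fixed: y = -40 mm, z = 85 mm in the mount's frame. The pin runs along the mount's x axis.
- flap (a joint): Angle of the open clamp's hinged half about hinge_pin, rad. 0 = fully shut over the tube (its stop), 1.57 = lug straight above the pin, up to 2.4 = laid back on the -y side. Stiff hinge: the half (220 g) stays where it is left; 1 to 4 N at the lug moves it. Its arch is 33 mm in outer radius about the tube's axis when shut.
- flap_lug (a point): Middle of the forked lug at the half's free end, 82 mm from hinge_pin; it turns with the half. When shut it is at y = +42, z = 91 mm in the mount's frame; the fork is 29 mm wide in x (flat outer faces), z = 85 to 95 mm, prongs end at y = +52; the slot between them is 13 mm wide, open to +y, floor at y = +34 mm.
- bolt_pivot (a point): Centre of the swing bolt's pivot pin, fixed, along x, between two cheeks 23 mm over their outer faces: y = +40 mm, z = 76 mm in the mount's frame.
- swing_bolt (a joint): Angle of the swing bolt about bolt_pivot, rad. 0 = upright, home in the slot; grows as it leans out to +y; 1.57 = level, pointing to +y (up to 1.9); inner stop -0.03. Stiff pivot: the bolt (90 g) stays where it is left; 0.5 to 3 N at the nut moves it. Bolt and nut cannot pass through the lug, only in by the slot's mouth, so the half is shut first.
- bolt_nut (a point): Centre of the nut's knurled head, on the bolt's axis 46 mm from its pivot. Head 24 mm in diameter, 18 mm long; below it a collar (18 mm diameter) and washer (20 mm) reach down to 23 mm from the pivot, 4 mm above the shut lug. The 10 mm shank ends 60 mm from the pivot. The nut does not turn here.
- filter_housing: Loose steel tube 48 mm in diameter, 240 mm long plus a 40 mm hose nozzle at each end, 650 g, lying in both saddles along the mount's x axis; origin at its middle on its axis, about x = -75, y = 0, z = 85 mm in the mount's frame.
- tube_rack: Bystander: white test tube rack 200 x 66 x 120 mm with four blue-capped tubes 137 mm tall, 250 to 300 mm from the clamp on the bolt side. Origin under its centre.
- reagent_bottle: Bystander: amber bottle 68 mm in diameter, 150 mm tall, 240 to 310 mm from the clamp on the hinge side. Origin under its centre.
- beaker: Bystander: clear plastic cup 72 mm in diameter, 90 mm tall, beyond the open clamp on the bolt side, 150 to 240 mm from it. Origin under its centre.

How it is judged:
By the outcome, as a careful person would: the job done as asked, in the order asked, and still so for the second after the job is handed in, with the robot touching nothing.
It also fails if it takes over 61 s, if anything falls off the work surface, if the arm or the gripper's body presses on something with over 40 N, if the wrist force passes 120 N, or if a joint passes its speed limit or range.

## Working session

There is one attempt and no reset: what is moved stays moved. The work goes in short steps, Python scripts to look and compute and a tool call to move; the robot and the scene stay as the last step left them, time stands still between calls to the robot, and variables do not carry over. Pictures are saved under pics/ and viewed, and the job is handed in when it is done.

Besides the shell and the picture viewer there is one more tool, called after "Request:" by a JSON object that holds its "api" and its "payload", one argument or row to a line. arm_command: Moves the arm, as the interface text tells. Shift numbers are shares of 0.02 m and turn numbers shares of 0.08 rad, none past 1 either way. Its arguments: {"type":"object","properties":{"plan":{"type":"array","items":{"type":"object","properties":{"dx":{"type":"number"},"dy":{"type":"number"},"dz":{"type":"number"},"wx":{"type":"number"},"wy":{"type":"number"},"wz":{"type":"number"}}}},"fingers":{"type":"number"},"force":{"type":"number"}},"required":["plan"]}

```bash
ls; mkdir -p pics; python3 - <<'E'
from plant import r
import cv2,numpy as np
print(r.get_state())
for n in ("scene","top","wrist"):
    m=r.camera_model(n);print(n,m)
    p,d=r.capture(n);cv2.imwrite(f"pics/{n}0.png",p[:,:,::-1]);np.save(f"pics/{n}0.npy",d)
E
```

```text
pics
{'time_s': 0.0, 'joints': array([ 8.14216590e+01,  2.05922606e+01,  6.35564615e-01, -1.90007650e-02,
       -7.01369590e+01, -1.65071316e+01]), 'qd': array([ 0.04576232, -0.01166117, -0.0018397 ,  0.07931982,  0.03717074,
       -0.07364184]), 'joint_torque': array([-1.51809985e-03, -5.82716274e+01,  2.93045425e+01,  6.99707955e+00,
        6.85101666e-03, -1.68971201e-04]), 'tcp_pos': array([0.28600856, 0.61090422, 0.23663049]), 'eef_rot': array([  95.71069782,   89.90465633, -109.3812453 ]), 'contact_force': array([0.47089444, 0.34082574, 0.02859136]), 'moment': array([-1.87696658e-02, -9.41352507e-06, -1.10029514e-02]), 'gripper_width': 0.08784347895297814}
scene {'vertical_fov': 55.21362969152825, 'cx': 278.7082899183104, 'cy': 215.81526499034328, 'R': array([[ 0.54046443,  0.84118906, -0.01729613],
       [ 0.67438739, -0.4454032 , -0.58891225],
       [-0.5030903 ,  0.30662183, -0.80801189]]), 't': array([-0.36326006, -0.28047591,  1.38658242])}
top {'vertical_fov': 45.35479978771514, 'cx': 279.42060931676866, 'cy': 208.2406775988678, 'R': array([[-0.02112558, -0.99977234,  0.00299674],
       [-0.98294864,  0.02022226, -0.18276496],
       [ 0.18266276, -0.00680666, -0.98315207]]), 't': array([0.0825011 , 0.56915209, 1.37265087])}
wrist {'vertical_fov': 65.70646984690485, 'cx': 278.3966254730666, 'cy': 205.3984207334422, 'R': array([[-0.4239306 , -0.90569112,  0.00253737],
       [-0.86100558,  0.40388045,  0.30911159],
       [-0.28098442,  0.12885717, -0.95102239]]), 't': array([ 0.67390047, -0.03982828,  0.39254066])}
```

View pics/scene0.png

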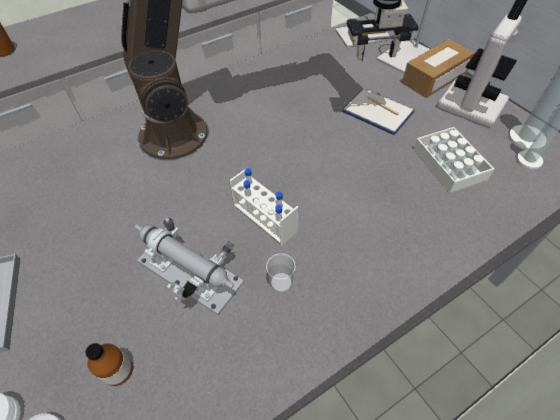

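View pics/top0.png

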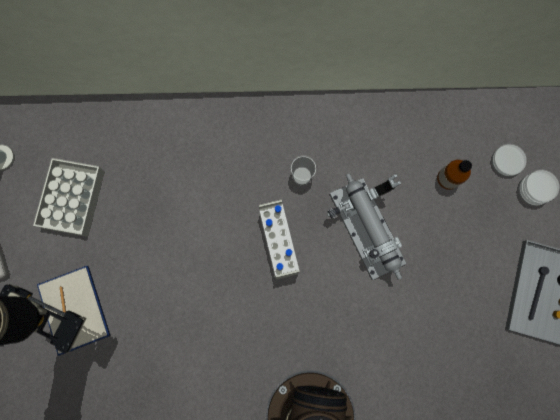

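View pics/wrist0.png

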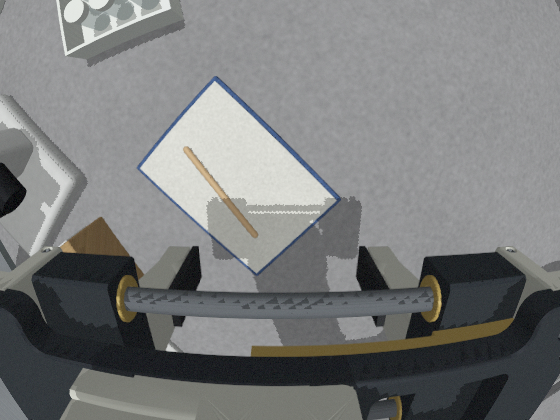

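```bash
cat > h.py <<'E'
from plant import r
import cv2,numpy as np
def deproj(m,u,v,z):
    f=210/np.tan(np.radians(m["vertical_fov"]/2))
    c=np.array([(u-m["cx"])/f*z,(v-m["cy"])/f*z,z])
    return m["R"].T@(c-m["t"])
def ray(m,u,v):
    f=210/np.tan(np.radians(m["vertical_fov"]/2))
    d=m["R"].T@np.array([(u-m["cx"])/f,(v-m["cy"])/f,1]);return -m["R"].T@m["t"],d
def atz(m,u,v,z):
    c,d=ray(m,u,v);return c+d*(z-c[2])/d[2]
def tri(m1,p1,m2,p2):
    A=[];b=[]
    c1,d1=ray(m1,*p1);c2,d2=ray(m2,*p2)
    d1/=np.linalg.norm(d1);d2/=np.linalg.norm(d2)
    s=np.linalg.lstsq(np.c_[d1,-d2],c2-c1,rcond=None)[0]
    a=c1+s[0]*d1;e=c2+s[1]*d2
    return (a+e)/2,np.linalg.norm(a-e)
E
python3 - <<'E'
from h import *
for q in ["mount","filter_housing","hinge_pin","flap_lug","bolt_pivot","bolt_nut","reagent_bottle","beaker","tube_rack"]:
    P={}
    for n in ("scene","top"):
        l=r.spot_point(n,q)[:2]
        print(q,n,[(np.round(a["centre"],1),round(a["score"],2)) for a in l])
        if l:P[n]=l[0]["centre"]
    if len(P)==2: print("   ",*tri(r.camera_model("scene"),P["scene"],r.camera_model("top"),P["top"]))
for n,box in (("scene",(120,200,260,320)),("top",(310,150,420,300))):
    im=cv2.imread(f"pics/{n}0.png");x0,y0,x1,y1=box
    cv2.imwrite(f"pics/{n}0z.png",cv2.resize(im[y0:y1,x0:x1],None,fx=4 if n=="top" else 5,fy=4 if n=="top" else 5,interpolation=cv2.INTER_CUBIC))
print(r.get_state()["time_s"])
E
```

```text
mount scene [(array([211.5, 288.2]), 0.68)]
mount top [(array([353.7, 203.3]), 0.74)]
    [ 0.59062199 -0.15235984 -0.00393328] 0.005780984129531177
filter_housing scene [(array([280.9, 285.3]), 0.63), (array([181.4, 254.7]), 0.58)]
filter_housing top [(array([375.4, 224. ]), 0.93)]
    [ 0.60530385 -0.10354063  0.01548617] 0.2599075906964997
hinge_pin scene [(array([195.4, 282.2]), 0.93)]
hinge_pin top [(array([374. , 191.6]), 0.98)]
    [ 0.60493068 -0.19049654  0.09404043] 0.003066744299222846
flap_lug scene [(array([173. , 280.9]), 0.9)]
flap_lug top [(array([397.4, 181.8]), 0.73), (array([447.4, 179.6]), 0.48)]
    [ 0.6149195  -0.23678469  0.16645432] 0.0076640535424406745
bolt_pivot scene [(array([214.8, 259.3]), 0.88)]
bolt_pivot top [(array([346.4, 204. ]), 0.71)]
    [ 0.57166248 -0.1180006   0.08580507] 0.00611649871384579
bolt_nut scene [(array([228.5, 246.3]), 0.49)]
bolt_nut top [(array([331.9, 213.4]), 0.43)]
    [ 0.54927087 -0.07368124  0.07579826] 0.0027256716067804074
reagent_bottle scene [(array([118.3, 372.8]), 0.56), (array([172.2, 284. ]), 0.56)]
reagent_bottle top [(array([447. , 181.1]), 0.69)]
    [ 0.65639445 -0.43547235 -0.01718779] 0.0006553142599979559
beaker scene [(array([281.3, 283.5]), 0.56), (array([195.6, 283.1]), 0.55)]
beaker top [(array([299.5, 178.1]), 0.96)]
    [ 0.67367843  0.0074546  -0.01404937] 0.0010197826977146553
tube_rack scene [(array([265.2, 217.7]), 0.67), (array([175.1, 286.3]), 0.51)]
tube_rack top [(array([278.6, 245.6]), 0.84)]
    [ 0.47210703  0.07774257 -0.00458127] 0.006161527234545403
1.05
```

View pics/scene0z.png

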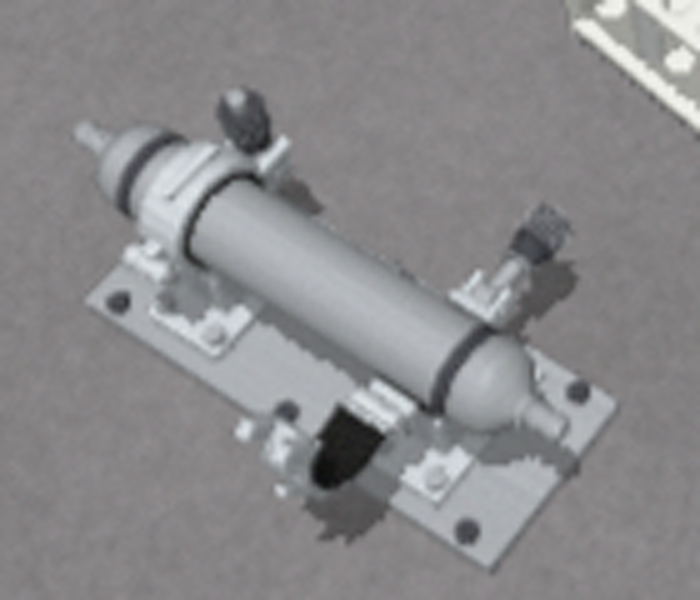

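View pics/top0z.png

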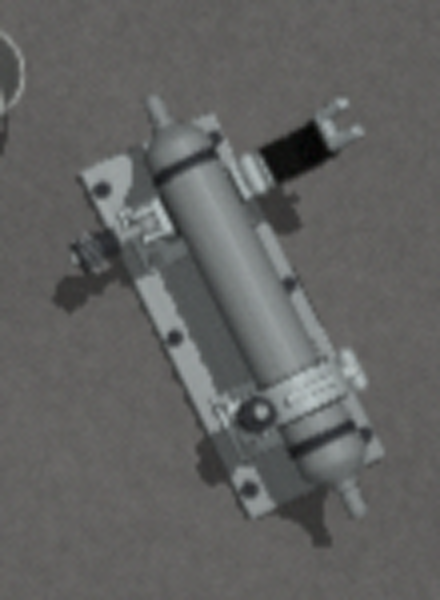

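```bash
python3 - <<'E'
from h import *
from scipy.spatial.transform import Rotation as R
mt=r.camera_model("top");ms=r.camera_model("scene")
T=[atz(mt,*p,0.012) for p in [(330,194.5),(363,178.8),(405.5,263),(373.8,279.3)]]
S=[atz(ms,*p,0.012) for p in [(138,260),(218.4,314),(243.4,280.4)]]
print(np.round(T,4));print(np.round(S,4))
# expected: (65,55),(65,-55),(-215,-55),(-215,55)
M=np.array([[.065,.055],[.065,-.055],[-.215,-.055],[-.215,.055]])
def fit(A,B):
    a=A.mean(0);b=B.mean(0);H=(A-a).T@(B-b)
    yaw=np.arctan2(H[0,1]-H[1,0],H[0,0]+H[1,1]);c,s=np.cos(yaw),np.sin(yaw)
    Q=np.array([[c,-s],[s,c]]);t=b-Q@a
    print(np.degrees(yaw),t,np.round(B-(A@Q.T+t),4).tolist())
fit(M,np.array(T)[:,:2]);fit(M[[2,1,0]],np.array(S)[:,:2])
fit(np.r_[M,M[[2,1,0]]],np.r_[np.array(T)[:,:2],np.array(S)[:,:2]])
print(R.from_euler("xyz",r.get_state()["eef_rot"],degrees=True).as_matrix().round(3))
# depth-based: cloud of tube
for n,m in (("top",mt),("scene",ms)):
    d=np.load(f"pics/{n}0.npy")
    vv,uu=np.mgrid[0:420,0:560]
    P=np.array([deproj(m,u,v,d[v,u]) for v in range(150,320) for u in range(120,420) if d[v,u]>0])
    k=(np.abs(P[:,0]-.54)<.2)&(np.abs(P[:,1]+.17)<.17)&(P[:,2]>.05)
    np.save(f"pics/c_{n}.npy",P[k])
    yaw=np.radians(24.5);D=P[k]-[.588,-.154,0]
    x=D[:,0]*np.cos(yaw)+D[:,1]*np.sin(yaw);y=-D[:,0]*np.sin(yaw)+D[:,1]*np.cos(yaw)
    j=(x>-.12)&(x<-.03)&(np.abs(y)<.04)&(D[:,2]>.085)
    print(n,"tube",j.sum(),D[j,2].max(), "y mean by x slope",np.polyfit(x[j],y[j],1),y[j].min(),y[j].max())
    for nm,j in (("flap",(y<-.045)&(D[:,2]>.06)&(abs(x)<.05)),("bolt",(y>.045)&(y<.12)&(abs(x)<.05))):
        q=np.c_[x,y,D[:,2]][j];print(nm,len(q),q.min(0).round(4),q.max(0).round(4),q.mean(0).round(4))
        if n=="top" or nm=="flap":
            o=q[np.argsort(q[:,1])];print(o[:: max(1,len(o)//25)].round(4).tolist())
E
```

```text
[[ 0.6162 -0.0788  0.012 ]
 [ 0.6615 -0.1781  0.012 ]
 [ 0.4115 -0.287   0.012 ]
 [ 0.3672 -0.1937  0.012 ]]
[[ 0.4147 -0.2846  0.012 ]
 [ 0.6692 -0.1741  0.012 ]
 [ 0.6234 -0.0771  0.012 ]]
24.255588382017255 [ 0.58247726 -0.15357541] [[-0.003, -0.0021], [-0.0028, -0.0011], [0.0024, 0.0051], [0.0034, -0.0019]]
23.565145672935955 [ 0.58774936 -0.15046978] [[0.0021, 0.0022], [-0.0001, 0.0008], [-0.002, -0.003]]
24.086290185563925 [ 0.58467859 -0.1522878 ] [[-0.0054, -0.0033], [-0.005, -0.0021], [0.0007, 0.0033], [0.0013, -0.0038], [0.0039, 0.0056], [0.0027, 0.0019], [0.0018, -0.0016]]
[[ 0.    -0.424 -0.906]
 [ 0.    -0.906  0.424]
 [-1.    -0.    -0.   ]]
top tube 582 0.11686321065444527 y mean by x slope [-0.01091353  0.00630026] -0.02043071835722804 0.028183680828395903
flap 253 [-0.0186 -0.1002  0.0863] [ 0.0106 -0.0456  0.1613] [-0.0043 -0.0739  0.1125]
[[-0.0142, -0.1002, 0.1519], [-0.0105, -0.0937, 0.1498], [0.0082, -0.0907, 0.1534], [0.0034, -0.0882, 0.153], [-0.0048, -0.0869, 0.1408], [0.0045, -0.0856, 0.1537], [-0.0175, -0.0849, 0.0976], [0.0048, -0.0842, 0.0979], [0.0003, -
[... 1625 characters left out ...]
 -0.0931, 0.1591], [-0.0005, -0.0925, 0.1236], [0.0083, -0.0915, 0.1267], [0.0066, -0.0906, 0.1335], [-0.0109, -0.0895, 0.1371], [0.0098, -0.088, 0.1525], [0.0088, -0.0864, 0.1335], [0.0103, -0.085, 0.1328], [-0.0086, -0.0832, 0.1438], [0.0093, -0.0814, 0.1405], [0.0103, -0.0797, 0.1386], [-0.0018, -0.0778, 0.101], [-0.0003, -0.074, 0.0959], [0.0106, -0.0695, 0.0947], [-0.0079, -0.0658, 0.0941], [-0.0134, -0.0631, 0.0938], [-0.0069, -0.0607, 0.0915], [0.0041, -0.0583, 0.0942], [-0.007, -0.0561, 0.0941], [-0.0036, -0.0533, 0.0928], [-0.0055, -0.0512, 0.0924], [-0.0094, -0.0482, 0.0988], [0.0009, -0.0466, 0.0966]]
bolt 164 [-0.0124  0.0451  0.0694] [0.0114 0.103  0.093 ] [0.001  0.0742 0.0836]
```

Request:
{"api": "arm_command", "payload": {
  "plan": [
    {"wx":1},
    {"wx":1},
    {"wx":1},
    {"wx":1},
    {"wx":1},
    {"wx":1},
    {"wx":1},
    {"wx":1},
    {"wx":1}
  ],
  "fingers": 1,
  "force": 20
}}

```text
schema error: expected keys dx, dy, dz, wx, wy, wz
```

```bash
cat >> h.py <<'E'
from scipy.spatial.transform import Rotation as Rot
O=np.array([.5855,-.153,0.]);YAW=24.2
def w(p):
    c,s=np.cos(np.radians(YAW)),np.sin(np.radians(YAW));p=np.asarray(p,float)
    return O+[c*p[0]-s*p[1],s*p[0]+c*p[1],p[2]]
def mf(P):
    c,s=np.cos(np.radians(YAW)),np.sin(np.radians(YAW));D=np.asarray(P)-O
    return np.array([c*D[0]+s*D[1],-s*D[0]+c*D[1],D[2]])
def rep(target=None):
    s=r.get_state();Rm=Rot.from_euler("xyz",s["eef_rot"],degrees=True).as_matrix()
    Mw=Rot.from_euler("z",YAW,degrees=True).as_matrix()
    print("t",s["time_s"],"tcp mount mm",(mf(s["tcp_pos"])*1e3).round(1),"F mount",(Mw.T@s["contact_force"]).round(1),"w",round(s["gripper_width"]*1e3,1))
    print("tool axes in mount cols",(Mw.T@Rm).round(3).tolist(), "q6",s["joints"].round(0))
    if target is not None:
        d=Rm.T@(w(target)-s["tcp_pos"]);print("shift units",(d/.02).round(2))
        want=Mw@np.array([[0,-1,0],[0,0,-1.],[-1,0,0]]).T if 0 else None
        # want x down, y=-mount x
        W=Mw@np.array([[0,-1,0],[0,0,1],[-1,0,0.]])
        W[:,2]=np.cross(W[:,0],W[:,1])
        print("turn units",(Rot.from_matrix(Rm.T@W).as_rotvec()/.08).round(2))
E
python3 -c "
from h import *
rep([0,-.14,.237])"
```

```text
t 1.05 tcp mount mm [ 40.3 819.8 237.6] F mount [-0.3 -0.1 -0.5] w 87.9
tool axes in mount cols [[0.0, -0.758, -0.652], [0.0, -0.652, 0.758], [-1.0, -0.0, -0.0]] q6 [ 81.  21.   1.   0. -70. -17.]
shift units [ 3.000e-02  3.283e+01 -3.506e+01]
turn units [8.88 0.   0.  ]
```

All six keys are needed in each row.

Request:
{"api": "arm_command", "payload": {
  "plan": [
    {"dx":0,"dy":0,"dz":0,"wx":1,"wy":0,"wz":0},
    {"dx":0,"dy":0,"dz":0,"wx":1,"wy":0,"wz":0},
    {"dx":0,"dy":0,"dz":0,"wx":1,"wy":0,"wz":0},
    {"dx":0,"dy":0,"dz":0,"wx":1,"wy":0,"wz":0},
    {"dx":0,"dy":0,"dz":0,"wx":1,"wy":0,"wz":0},
    {"dx":0,"dy":0,"dz":0,"wx":1,"wy":0,"wz":0},
    {"dx":0,"dy":0,"dz":0,"wx":1,"wy":0,"wz":0},
    {"dx":0,"dy":0,"dz":0,"wx":1,"wy":0,"wz":0},
    {"dx":0,"dy":0,"dz":0,"wx":1,"wy":0,"wz":0}
  ],
  "fingers": 1,
  "force": 20
}}

```text
time_s: 1.8
tcp_pos: [0.2862, 0.6113, 0.2376]
eef_rot: [-45.8, 90.0, 66.1]
contact_force: [0.7, 0.1, -0.1]
gripper_width: 0.0327
```

```bash
python3 -c "
from h import *
rep([0,-.14,.237])"
```

```text
t 1.8 tcp mount mm [ 40.3 819.9 237.6] F mount [ 0.7 -0.2 -0.1] w 32.7
tool axes in mount cols [[0.0, -0.999, 0.04], [0.0, 0.04, 0.999], [-1.0, -0.0, 0.0]] q6 [ 81.  21.   1.   0. -70. -60.]
shift units [ 3.000e-02  7.000e-02 -4.804e+01]
turn units [-0.51  0.    0.  ]
```

Request:
{"api": "arm_command", "payload": {
  "plan": [
    {"dx":0,"dy":0,"dz":-1,"wx":-0.5,"wy":0,"wz":0},
    {"dx":0,"dy":0,"dz":-1,"wx":0,"wy":0,"wz":0},
    {"dx":0,"dy":0,"dz":-1,"wx":0,"wy":0,"wz":0},
    {"dx":0,"dy":0,"dz":-1,"wx":0,"wy":0,"wz":0},
    {"dx":0,"dy":0,"dz":-1,"wx":0,"wy":0,"wz":0},
    {"dx":0,"dy":0,"dz":-1,"wx":0,"wy":0,"wz":0},
    {"dx":0,"dy":0,"dz":-1,"wx":0,"wy":0,"wz":0},
    {"dx":0,"dy":0,"dz":-1,"wx":0,"wy":0,"wz":0},
    {"dx":0,"dy":0,"dz":-1,"wx":0,"wy":0,"wz":0},
    {"dx":0,"dy":0,"dz":-1,"wx":0,"wy":0,"wz":0},
    {"dx":0,"dy":0,"dz":-1,"wx":0,"wy":0,"wz":0},
    {"dx":0,"dy":0,"dz":-1,"wx":0,"wy":0,"wz":0},
    {"dx":0,"dy":0,"dz":-1,"wx":0,"wy":0,"wz":0},
    {"dx":0,"dy":0,"dz":-1,"wx":0,"wy":0,"wz":0},
    {"dx":0,"dy":0,"dz":-1,"wx":0,"wy":0,"wz":0},
    {"dx":0,"dy":0,"dz":-1,"wx":0,"wy":0,"wz":0},
    {"dx":0,"dy":0,"dz":-1,"wx":0,"wy":0,"wz":0},
    {"dx":0,"dy":0,"dz":-1,"wx":0,"wy":0,"wz":0},
    {"dx":0,"dy":0,"dz":-1,"wx":0,"wy":0,"wz":0},
    {"dx":0,"dy":0,"dz":-1,"wx":0,"wy":0,"wz":0}
  ]
}}

```text
time_s: 3.47
tcp_pos: [0.454, 0.2272, 0.2383]
eef_rot: [-64.4, 89.7, 49.8]
contact_force: [1.1, 0.8, -0.2]
gripper_width: 0.0002
```

```bash
python3 -c "
from h import *
rep([0,-.14,.237])"
```

```text
t 3.4667 tcp mount mm [ 35.9 400.7 238.3] F mount [ 1.3  0.3 -0.2] w 0.2
tool axes in mount cols [[0.004, -1.0, -0.0], [0.002, -0.0, 1.0], [-1.0, -0.004, 0.002]] q6 [ 49.   4. -20.  -0. -65. -25.]
shift units [  0.     1.8  -27.03]
turn units [0.   0.03 0.05]
```

Request:
{"api": "arm_command", "payload": {
  "plan": [
    {"dx":0,"dy":0.5,"dz":-1,"wx":0,"wy":0,"wz":0},
    {"dx":0,"dy":0.5,"dz":-1,"wx":0,"wy":0,"wz":0},
    {"dx":0,"dy":0.5,"dz":-1,"wx":0,"wy":0,"wz":0},
    {"dx":0,"dy":0.2,"dz":-1,"wx":0,"wy":0,"wz":0},
    {"dx":0,"dy":0,"dz":-1,"wx":0,"wy":0,"wz":0},
    {"dx":0,"dy":0,"dz":-1,"wx":0,"wy":0,"wz":0},
    {"dx":0,"dy":0,"dz":-1,"wx":0,"wy":0,"wz":0},
    {"dx":0,"dy":0,"dz":-1,"wx":0,"wy":0,"wz":0},
    {"dx":0,"dy":0,"dz":-1,"wx":0,"wy":0,"wz":0},
    {"dx":0,"dy":0,"dz":-1,"wx":0,"wy":0,"wz":0},
    {"dx":0,"dy":0,"dz":-1,"wx":0,"wy":0,"wz":0},
    {"dx":0,"dy":0,"dz":-1,"wx":0,"wy":0,"wz":0},
    {"dx":0,"dy":0,"dz":-1,"wx":0,"wy":0,"wz":0},
    {"dx":0,"dy":0,"dz":-1,"wx":0,"wy":0,"wz":0},
    {"dx":0,"dy":0,"dz":-1,"wx":0,"wy":0,"wz":0},
    {"dx":0,"dy":0,"dz":-1,"wx":0,"wy":0,"wz":0}
  ]
}}

```text
time_s: 4.8
tcp_pos: [0.5556, -0.1005, 0.2409]
eef_rot: [-80.1, 89.2, 34.1]
contact_force: [-0.0, -0.2, -0.4]
gripper_width: 0.0009
```

```bash
python3 -c "
from h import *
rep([0,-.14,.237])
m=r.camera_model('wrist')
p,d=r.capture('wrist');cv2.imwrite('pics/w1.png',p[:,:,::-1]);np.save('pics/w1.npy',d)
f=210/np.tan(np.radians(m['vertical_fov']/2)); print(f,mf(-m['R'].T@m['t']))
np.savez('pics/w1m.npz',R=m['R'],t=m['t'],cx=m['cx'],cy=m['cy'],f=f)
for q in ['hinge_pin','flap_lug','bolt_pivot','bolt_nut']:
    for a in r.spot_point('wrist',q)[:2]:print(q,a)
"
```

```text
t 4.8 tcp mount mm [ -5.7  60.1 240.9] F mount [-0.1 -0.2 -0.4] w 0.9
tool axes in mount cols [[0.013, -1.0, 0.0], [0.002, 0.0, 1.0], [-1.0, -0.013, 0.002]] q6 [  9.  10. -13.  -0. -66.  15.]
shift units [  0.18  -0.29 -10.01]
turn units [-0.    0.03  0.16]
325.19226210127806 [-0.00803789 -0.02376364  0.38792787]
hinge_pin {'centre': [278.0, 89.5], 'score': 0.74}
flap_lug {'centre': [273.9, 16.6], 'score': 0.7}
bolt_pivot {'centre': [275.2, 171.4], 'score': 0.55}
bolt_nut {'centre': [276.9, 216.4], 'score': 0.72}
```

View pics/w1.png

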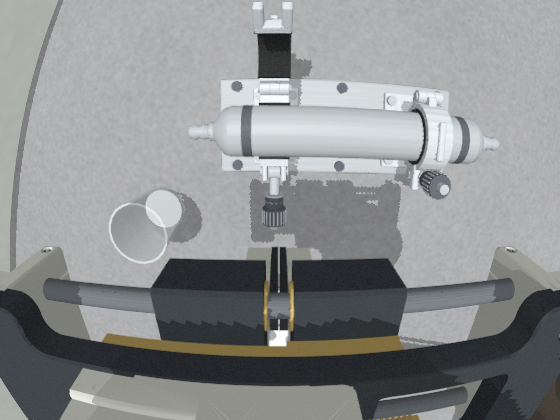

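```bash
cat >> h.py <<'E'
def fray(m,u,v):
    f=210/np.tan(np.radians(m["vertical_fov"]/2)) if "vertical_fov" in m else float(m["f"])
    a=np.array([u-m["cx"],v-m["cy"]]);rr=np.linalg.norm(a);th=rr/f
    d=np.r_[a/rr*np.sin(th),np.cos(th)] if rr>0 else np.array([0,0,1.])
    return -m["R"].T@m["t"],m["R"].T@d
def fat(m,u,v,z):
    c,d=fray(m,u,v);return c+d*(z-c[2])/d[2]
E
python3 -c "
from h import *
m=dict(np.load('pics/w1m.npz'));d=np.load('pics/w1.npy')
for n,u,v,z in [('hinge',278,89.5,.085),('hinge knuckle centre',274,90,.09),('lug tipL',257,5,.16),('lug tipR',290,5,.16),('pivot',275.2,171.4,.076),('nutc',274,216,.076),('nut end',274,227,.076),('nutL',262,212,.076),('nutR',286,212,.076),('plate TL',221,79,.012),('plateBL',222,168,.012),('plate TR',448,92,.012),('tube L',212,130,.085),('tubemid',320,132,.109),('far nut',436,184,.12)]:
    P=mf(fat(m,u,v,z));print(n,(P*1e3).round(1))
    c,ry=fray(m,u,v); ax=m['R'][2]; dd=d[int(round(v)),int(round(u))]
    print('   depth:',(mf(c+ry*dd/(ax@ry))*1e3).round(1))
"
```

```text
hinge [ -4.1 -36.1  85. ]
   depth: [ -4.1 -35.8  90.8]
hinge knuckle centre [ -0.5 -35.4  90. ]
   depth: [ -0.6 -35.4  90.5]
lug tipL [  9.4 -94.6 160. ]
   depth: [  9.8 -96.  155.7]
lug tipR [-13.3 -94.4 160. ]
   depth: [-13.4 -95.6 156.1]
pivot [-1.2 43.1 76. ]
   depth: [-1.4 41.2 85.3]
nutc [ 0.2 89.6 76. ]
   depth: [-0.2 84.4 90.3]
nut end [  0.2 101.7  76. ]
   depth: [-0.1 97.4 86.7]
nutL [12.4 85.3 76. ]
   depth: [12.  83.4 81.6]
nutR [-12.1  85.2  76. ]
   depth: [-12.   84.9  76.9]
plate TL [ 62.1 -52.8  12. ]
   depth: [ 64.4 -53.7  -0.2]
plateBL [63.6 52.5 12. ]
   depth: [63.8 52.6 11.3]
plate TR [-212.9  -48.9   12. ]
   depth: [-213.8  -49.1   10.3]
tube L [58.1  0.8 85. ]
   depth: [ -8.  -23.8 387.9]
tubemid [-40.4   1.1 109. ]
   depth: [-40.3   1.  109.6]
far nut [-149.2   42.6  120. ]
   depth: [-145.4   40.8  127.1]
```

Request:
{"api": "arm_command", "payload": {
  "plan": [
    {"dx":0,"dy":-0.25,"dz":-1,"wx":0,"wy":0,"wz":0.15},
    {"dx":0,"dy":0,"dz":-1,"wx":0,"wy":0,"wz":0},
    {"dx":0,"dy":0,"dz":-1,"wx":0,"wy":0,"wz":0},
    {"dx":0,"dy":0,"dz":-1,"wx":0,"wy":0,"wz":0},
    {"dx":0,"dy":0,"dz":-1,"wx":0,"wy":0,"wz":0},
    {"dx":0,"dy":0,"dz":-1,"wx":0,"wy":0,"wz":0},
    {"dx":0,"dy":0,"dz":-1,"wx":0,"wy":0,"wz":0},
    {"dx":0,"dy":0,"dz":-1,"wx":0,"wy":0,"wz":0},
    {"dx":0,"dy":0,"dz":-1,"wx":0,"wy":0,"wz":0},
    {"dx":0,"dy":0,"dz":-0.4,"wx":0,"wy":0,"wz":0},
    {"dx":0,"dy":0,"dz":0,"wx":0,"wy":0,"wz":0}
  ]
}}

```text
time_s: 5.97
tcp_pos: [0.6397, -0.2654, 0.2433]
eef_rot: [-63.6, 89.7, 51.4]
contact_force: [0.3, -0.1, 0.5]
gripper_width: 0.0004
```

```bash
python3 -c "
from h import *
rep([-.001,-.135,.146])"
```

```text
t 5.9667 tcp mount mm [   3.4 -124.7  243.3] F mount [ 0.2 -0.3  0.5] w 0.4
tool axes in mount cols [[0.005, -1.0, -0.015], [0.002, -0.015, 1.0], [-1.0, -0.005, 0.002]] q6 [ -7.  22.   4.  -0. -72.  32.]
shift units [ 4.87  0.25 -0.52]
turn units [0.18 0.03 0.06]
```

Request:
{"api": "arm_command", "payload": {
  "plan": [
    {"dx":0,"dy":0.2,"dz":-0.6,"wx":0.18,"wy":0,"wz":0.05},
    {"dx":0.9,"dy":0,"dz":0,"wx":0,"wy":0,"wz":0},
    {"dx":0.9,"dy":0,"dz":0,"wx":0,"wy":0,"wz":0},
    {"dx":0.9,"dy":0,"dz":0,"wx":0,"wy":0,"wz":0},
    {"dx":0.9,"dy":0,"dz":0,"wx":0,"wy":0,"wz":0},
    {"dx":0.7,"dy":0,"dz":0,"wx":0,"wy":0,"wz":0},
    {"dx":0,"dy":0,"dz":0,"wx":0,"wy":0,"wz":0}
  ]
}}

```text
time_s: 6.55
tcp_pos: [0.6411, -0.2731, 0.1577]
eef_rot: [-87.0, 89.7, 27.4]
contact_force: [-0.3, 0.0, -0.1]
gripper_width: 0.0003
```

```bash
python3 -c "
from h import *
rep([-.001,-.114,.146])
for n in ('scene','wrist'):
    p,d=r.capture(n);
    if n=='scene': p=cv2.resize(p[180:340,100:300],None,fx=4,fy=3.75)
    cv2.imwrite(f'pics/{n}2.png',p[:,:,::-1])
"
```

```text
t 6.55 tcp mount mm [   1.5 -132.4  157.7] F mount [-0.3  0.2 -0.1] w 0.3
tool axes in mount cols [[0.004, -1.0, -0.002], [0.0, -0.002, 1.0], [-1.0, -0.004, 0.0]] q6 [ -7.  26.  -2.  -0. -62.  32.]
shift units [0.59 0.12 0.92]
turn units [0.02 0.   0.05]
```

View pics/scene2.png

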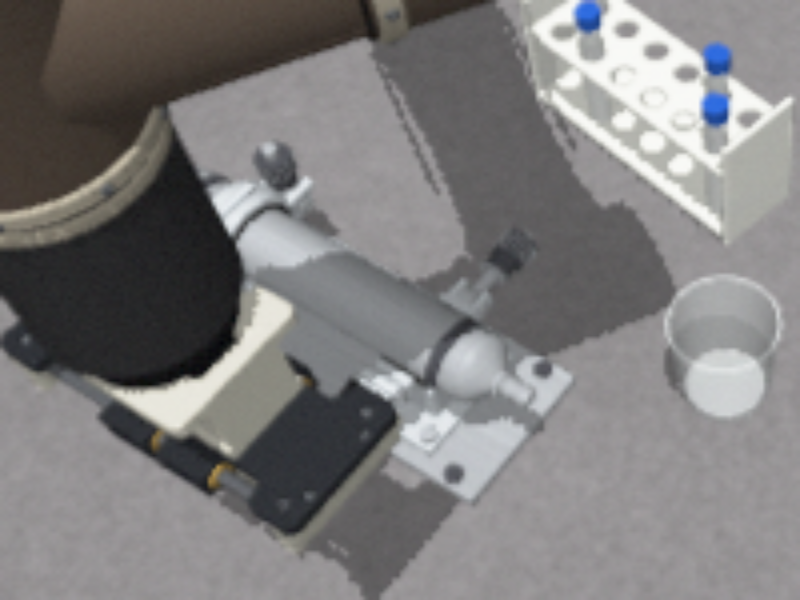

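View pics/wrist2.png

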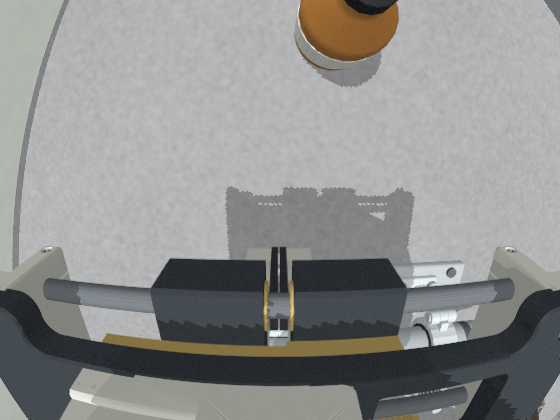

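Request:
{"api": "arm_command", "payload": {
  "plan": [
    {"dx":0.4,"dy":0.1,"dz":0,"wx":0,"wy":0,"wz":0.05},
    {"dx":0,"dy":0,"dz":0.5,"wx":0,"wy":0,"wz":0},
    {"dx":0,"dy":0,"dz":0.5,"wx":0,"wy":0,"wz":0},
    {"dx":0,"dy":0,"dz":0.4,"wx":0,"wy":0,"wz":0},
    {"dx":0,"dy":0,"dz":0.3,"wx":0,"wy":0,"wz":0}
  ]
}}

```text
time_s: 7.07
tcp_pos: [0.6304, -0.2457, 0.1604]
eef_rot: [-146.3, 88.9, -31.9]
contact_force: [1.1, -8.2, 6.3]
gripper_width: 0.0002
```

```bash
python3 -c "
from h import *
rep([-.001,-.06,.171])"
```

```text
t 7.0667 tcp mount mm [   3.  -103.   160.4] F mount [-2.3 -7.9  6.3] w 0.2
tool axes in mount cols [[0.011, -1.0, -0.004], [-0.016, -0.004, 1.0], [-1.0, -0.011, -0.016]] q6 [ -5.  23.  -6.   1. -60.  29.]
shift units [-0.57  0.18  2.14]
turn units [ 0.05 -0.2   0.13]
```

Request:
{"api": "arm_command", "payload": {
  "plan": [
    {"dx":0.2,"dy":0.1,"dz":0.4,"wx":0,"wy":-0.2,"wz":0.1},
    {"dx":0,"dy":0,"dz":0.4,"wx":0,"wy":0,"wz":0}
  ]
}}

```text
time_s: 7.23
tcp_pos: [0.6253, -0.2338, 0.1624]
eef_rot: [-135.7, 89.2, -21.2]
contact_force: [-0.7, -5.5, 1.3]
gripper_width: 0.0008
```

```bash
python3 -c "
from h import *
rep([-.001,-.06,.171])
p,d=r.capture('top')
cv2.imwrite('pics/top3.png',cv2.resize(p[130:280,300:460],None,fx=4,fy=4)[:,:,::-1])
"
```

```text
t 7.2333 tcp mount mm [  3.1 -90.  162.4] F mount [-2.8 -4.7  1.3] w 0.8
tool axes in mount cols [[0.01, -1.0, -0.006], [-0.01, -0.006, 1.0], [-1.0, -0.01, -0.01]] q6 [ -4.  22.  -7.   0. -60.  28.]
shift units [-0.45  0.19  1.5 ]
turn units [ 0.07 -0.13  0.13]
```

View pics/top3.png

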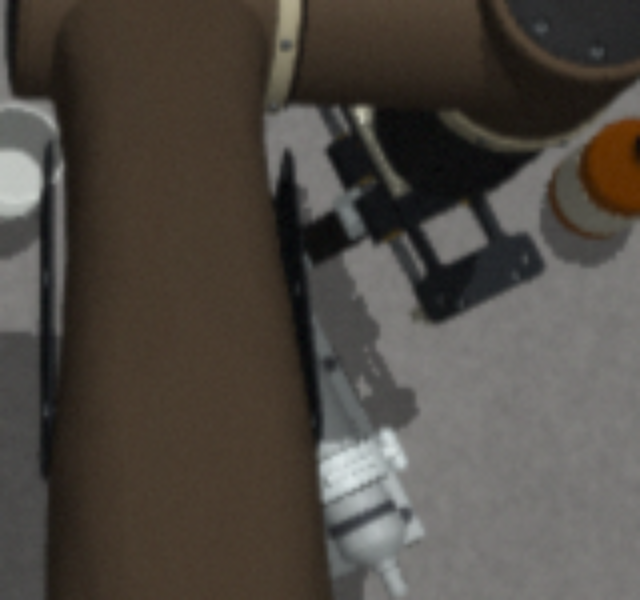

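Request:
{"api": "arm_command", "payload": {
  "plan": [
    {"dx":-0.1,"dy":0.1,"dz":0.4,"wx":0,"wy":-0.1,"wz":0.1},
    {"dx":-0.1,"dy":0,"dz":0.4,"wx":0,"wy":0,"wz":0},
    {"dx":-0.1,"dy":0,"dz":0.4,"wx":0,"wy":0,"wz":0},
    {"dx":0,"dy":0,"dz":0.4,"wx":0,"wy":0,"wz":0}
  ]
}}

```text
time_s: 7.62
tcp_pos: [0.6101, -0.2025, 0.1718]
eef_rot: [-129.1, 89.5, -14.5]
contact_force: [0.8, -3.1, 3.3]
gripper_width: 0.0003
```

```bash
python3 -c "
from h import *
rep([-.001,-.06,.171])"
```

```text
t 7.6167 tcp mount mm [  2.1 -55.3 171.8] F mount [-0.5 -3.1  3.3] w 0.3
tool axes in mount cols [[0.007, -1.0, -0.006], [-0.006, -0.006, 1.0], [-1.0, -0.007, -0.006]] q6 [ -1.  20.  -9.   0. -60.  25.]
shift units [ 0.04  0.16 -0.23]
turn units [ 0.08 -0.07  0.09]
```

Request:
{"api": "arm_command", "payload": {
  "plan": [
    {"dx":-0.2,"dy":0.1,"dz":0.5,"wx":0,"wy":-0.1,"wz":0.1},
    {"dx":-0.2,"dy":0,"dz":0.45,"wx":0,"wy":0,"wz":0},
    {"dx":-0.1,"dy":0,"dz":0.4,"wx":0,"wy":0,"wz":0},
    {"dx":0,"dy":0,"dz":0.4,"wx":0,"wy":0,"wz":0},
    {"dx":0.1,"dy":0,"dz":0.5,"wx":0,"wy":0,"wz":0}
  ]
}}

```text
time_s: 8.03
tcp_pos: [0.5873, -0.1579, 0.1814]
eef_rot: [16.4, 89.9, 131.0]
contact_force: [0.1, -0.6, 1.1]
gripper_width: 0.0005
```

```bash
python3 -c "
from h import *
rep([-.001,.014,.168])"
```

```text
t 8.0333 tcp mount mm [ -0.3  -5.2 181.4] F mount [-0.2 -0.6  1.1] w 0.5
tool axes in mount cols [[-0.001, -1.0, -0.007], [0.002, -0.007, 1.0], [-1.0, 0.001, 0.002]] q6 [  3.  17. -12.  -0. -61.  21.]
shift units [0.67 0.03 0.96]
turn units [ 0.09  0.03 -0.01]
```

Request:
{"api": "arm_command", "payload": {
  "plan": [
    {"dx":0.3,"dy":0,"dz":0.4,"wx":0.1,"wy":0,"wz":0},
    {"dx":0.35,"dy":0,"dz":0.5,"wx":0,"wy":0,"wz":0},
    {"dx":0.45,"dy":0,"dz":0.45,"wx":0,"wy":0,"wz":0}
  ]
}}

```text
time_s: 8.28
tcp_pos: [0.5751, -0.1298, 0.1617]
eef_rot: [-56.0, 89.8, 58.1]
contact_force: [1.0, -0.3, 1.7]
gripper_width: 0.0004
```

```bash
python3 -c "
from h import *
rep([-.001,.032,.150])
p,d=r.capture('wrist');cv2.imwrite('pics/w4.png',p[:,:,::-1])
p,d=r.capture('scene');cv2.imwrite('pics/s4.png',cv2.resize(p[180:340,100:300],None,fx=4,fy=3.75)[:,:,::-1])
"
```

```text
t 8.2833 tcp mount mm [ -0.   25.4 161.7] F mount [ 0.8 -0.7  1.7] w 0.4
tool axes in mount cols [[0.002, -1.0, 0.001], [0.002, 0.001, 1.0], [-1.0, -0.002, 0.002]] q6 [  6.  16. -16.  -0. -58.  18.]
shift units [0.59 0.05 0.33]
turn units [-0.01  0.02  0.03]
```

View pics/w4.png

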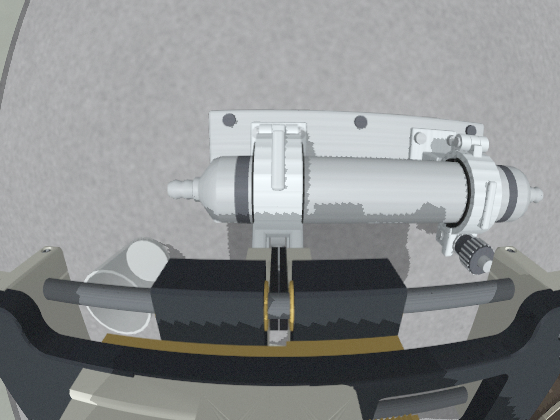

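View pics/s4.png

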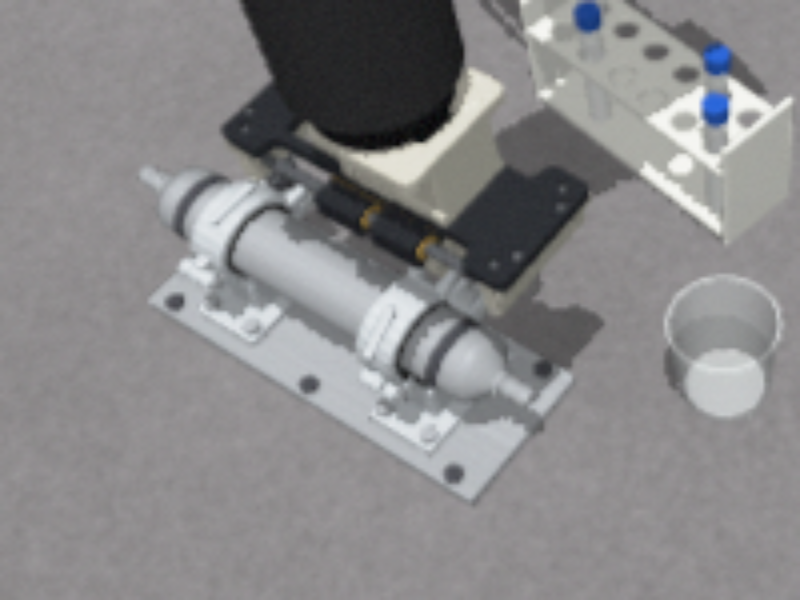

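Request:
{"api": "arm_command", "payload": {
  "plan": [
    {"dx":0.5,"dy":0,"dz":0.35,"wx":0,"wy":0,"wz":0},
    {"dx":0.5,"dy":0,"dz":0.35,"wx":0,"wy":0,"wz":0},
    {"dx":0.5,"dy":0,"dz":0.2,"wx":0,"wy":0,"wz":0},
    {"dx":0.4,"dy":0,"dz":0.1,"wx":0,"wy":0,"wz":0}
  ]
}}

```text
time_s: 8.72
tcp_pos: [0.5659, -0.1088, 0.1213]
eef_rot: [-31.8, 89.8, 82.5]
contact_force: [-0.2, 0.1, 2.1]
gripper_width: 0.0004
```

```bash
python3 -c "
from h import *
rep([-.001,.046,.106])"
```

```text
t 8.7167 tcp mount mm [  0.2  48.3 121.3] F mount [-0.2  0.2  2.1] w 0.4
tool axes in mount cols [[0.002, -1.0, -0.001], [0.003, -0.001, 1.0], [-1.0, -0.002, 0.003]] q6 [  8.  17. -21.  -0. -52.  16.]
shift units [ 0.76  0.06 -0.12]
turn units [0.01 0.04 0.02]
```

Request:
{"api": "arm_command", "payload": {
  "plan": [
    {"dx":0.3,"dy":0,"dz":-0.1,"wx":0,"wy":0,"wz":0},
    {"dx":0.3,"dy":0,"dz":0,"wx":0,"wy":0,"wz":0},
    {"dx":0.2,"dy":0,"dz":0,"wx":0,"wy":0,"wz":0}
  ]
}}

```text
time_s: 8.97
tcp_pos: [0.5664, -0.1102, 0.1044]
eef_rot: [2.2, 89.8, 116.5]
contact_force: [-21.6, 15.3, 62.5]
gripper_width: 0.0002
```

```bash
python3 -c "
from h import *
rep([-.001,.046,.106])"
```

```text
t 8.9667 tcp mount mm [  0.2  46.9 104.4] F mount [-13.5  22.8  62.5] w 0.2
tool axes in mount cols [[-0.0, -1.0, -0.002], [0.003, -0.002, 1.0], [-1.0, 0.0, 0.003]] q6 [  8.  18. -22.  -0. -50.  16.]
shift units [-0.08  0.06 -0.04]
turn units [ 0.03  0.04 -0.  ]
```

Request:
{"api": "arm_command", "payload": {
  "plan": [
    {"dx":-0.3,"dy":0,"dz":0,"wx":0,"wy":0,"wz":0},
    {"dx":-0.8,"dy":0,"dz":0,"wx":0,"wy":0,"wz":0},
    {"dx":-1,"dy":0,"dz":0.5,"wx":0,"wy":0,"wz":0},
    {"dx":-1,"dy":0,"dz":0.5,"wx":0,"wy":0,"wz":0},
    {"dx":-0.5,"dy":0,"dz":0.5,"wx":0,"wy":0,"wz":0},
    {"dx":0,"dy":0,"dz":0.5,"wx":0,"wy":0,"wz":0},
    {"dx":0,"dy":0,"dz":0,"wx":0,"wy":0,"wz":0}
  ],
  "fingers": 0.2
}}

```text
time_s: 9.55
tcp_pos: [0.5496, -0.0747, 0.1765]
eef_rot: [46.5, 89.7, 160.6]
contact_force: [-0.2, 1.0, -1.9]
gripper_width: 0.0341
```

```bash
python3 -c "
from h import *
rep([-.001,.086,.150])
m=r.camera_model('wrist')
f=210/np.tan(np.radians(m['vertical_fov']/2))
np.savez('pics/w5m.npz',R=m['R'],t=m['t'],cx=m['cx'],cy=m['cy'],f=f)
p,d=r.capture('wrist');cv2.imwrite('pics/w5.png',p[:,:,::-1]);np.save('pics/w5.npy',d)
p,d=r.capture('scene');cv2.imwrite('pics/s5.png',cv2.resize(p[180:340,100:300],None,fx=4,fy=3.75)[:,:,::-1])
"
```

```text
t 9.55 tcp mount mm [ -0.6  86.1 176.5] F mount [ 0.2  1.  -1.9] w 34.1
tool axes in mount cols [[-0.004, -1.0, 0.001], [0.004, 0.001, 1.0], [-1.0, 0.004, 0.004]] q6 [ 12.  12. -19.  -0. -59.  12.]
shift units [ 1.33  0.01 -0.01]
turn units [-0.02  0.04 -0.05]
```

View pics/w5.png

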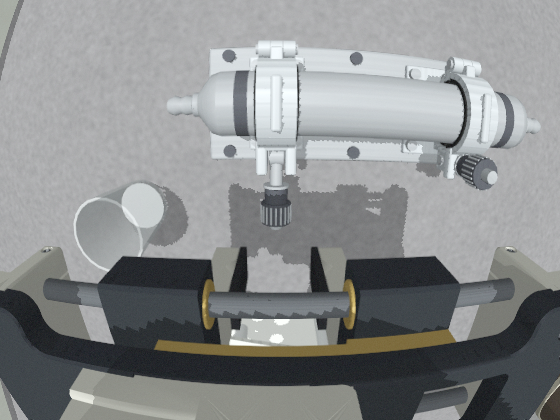

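View pics/s5.png

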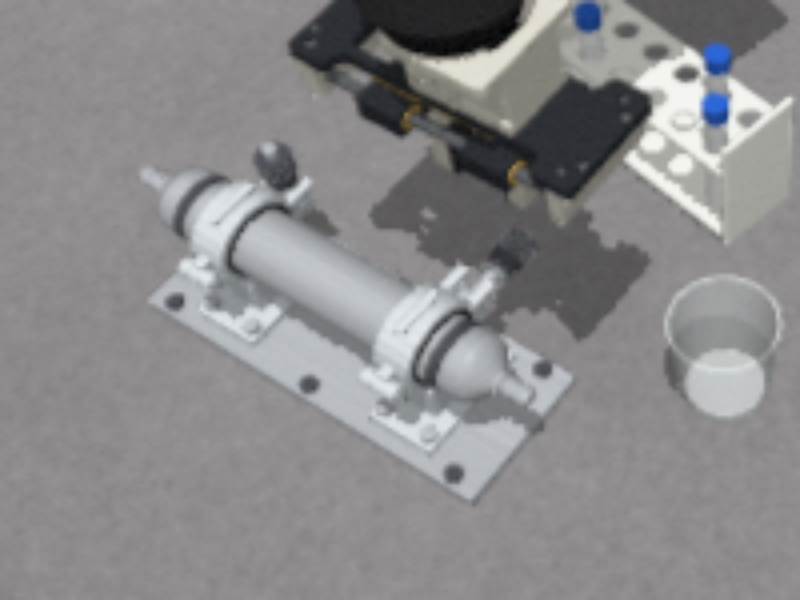

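```bash
python3 -c "
from h import *
m=dict(np.load('pics/w5m.npz'));d=np.load('pics/w5.npy')
for n,u,v,z in [('lugL',263,160,.095),('lugR',291,160,.095),('lugL2',263,170,.095),('far lug',452,160,.095),('nut',276,210,.076),('nutL',262,206,.076),('nutR',291,206,.076),('nut end',276,226,.076),('shank',276,172,.08),('arch',277,100,.118),('farch',470,112,.118),('tube',350,106,.109)]:
    c,ry=fray(m,u,v); ax=m['R'][2]; dd=np.median(d[int(round(v))-1:int(round(v))+2,int(round(u))-1:int(round(u))+2])
    print(n,(mf(fat(m,u,v,z))*1e3).round(1),'   depth:',(mf(c+ry*dd/(ax@ry))*1e3).round(1))
"
```

```text
lugL [ 9.3 43.  95. ]    depth: [ 9.3 43.  95. ]
lugR [-10.7  43.   95. ]    depth: [-10.7  43.1  94.6]
lugL2 [ 9.4 50.3 95. ]    depth: [ 9.4 50.3 94.9]
far lug [-138.3   39.8   95. ]    depth: [-138.3   39.8   95. ]
nut [ 0.2 87.1 76. ]    depth: [ 0.2 83.  88.1]
nutL [11.4 83.7 76. ]    depth: [11.2 82.  81.3]
nutR [-11.8  83.8  76. ]    depth: [-11.8  83.5  76.9]
nut end [  0.2 101.   76. ]    depth: [ 0.2 96.4 87.4]
shank [ 0.1 55.1 80. ]    depth: [ 0.1 55.  80.2]
arch [ -0.8   0.6 118. ]    depth: [ -0.8   0.6 122.1]
farch [-136.6    0.6  118. ]    depth: [-136.9    0.6  117.5]
tube [-48.9   3.5 109. ]    depth: [-48.8   3.5 109.6]
```

Request:
{"api": "arm_command", "payload": {
  "plan": [
    {"dx":1,"dy":0,"dz":0,"wx":0,"wy":0,"wz":0},
    {"dx":1,"dy":0,"dz":0,"wx":0,"wy":0,"wz":0},
    {"dx":1,"dy":0,"dz":0,"wx":0,"wy":0,"wz":0},
    {"dx":1,"dy":0,"dz":0,"wx":0,"wy":0,"wz":0},
    {"dx":0.8,"dy":0,"dz":0,"wx":0,"wy":0,"wz":0},
    {"dx":0.3,"dy":0,"dz":0,"wx":0,"wy":0,"wz":0},
    {"dx":0,"dy":0,"dz":0,"wx":0,"wy":0,"wz":0}
  ]
}}

```text
time_s: 10.23
tcp_pos: [0.5471, -0.0772, 0.0639]
eef_rot: [67.9, 89.3, -178.0]
contact_force: [-0.5, 0.0, -0.2]
gripper_width: 0.0348
```

```bash
python3 -c "
from h import *
rep([-.0002,.086,.070])"
```

```text
t 10.2333 tcp mount mm [-3.9 84.9 63.9] F mount [-0.4  0.2 -0.2] w 34.8
tool axes in mount cols [[-0.011, -1.0, 0.001], [0.005, 0.001, 1.0], [-1.0, 0.011, 0.005]] q6 [ 12.  20. -27.  -0. -45.  12.]
shift units [-0.3  -0.18  0.06]
turn units [-0.02  0.06 -0.14]
```

Correct the small offset, then grip gently.

Request:
{"api": "arm_command", "payload": {
  "plan": [
    {"dx":-0.3,"dy":-0.2,"dz":0.05,"wx":0,"wy":0.05,"wz":-0.15},
    {"dx":0,"dy":0,"dz":0,"wx":0,"wy":0,"wz":0}
  ]
}}

```text
time_s: 10.4
tcp_pos: [0.5504, -0.075, 0.0695]
eef_rot: [64.1, 89.9, 178.2]
contact_force: [0.8, -0.2, 0.8]
gripper_width: 0.0349
```

Request:
{"api": "arm_command", "payload": {
  "plan": [
    {"dx":0,"dy":0,"dz":0,"wx":0,"wy":0,"wz":0},
    {"dx":0,"dy":0,"dz":0,"wx":0,"wy":0,"wz":0},
    {"dx":0,"dy":0,"dz":0,"wx":0,"wy":0,"wz":0},
    {"dx":0,"dy":0,"dz":0,"wx":0,"wy":0,"wz":0},
    {"dx":0,"dy":0,"dz":0,"wx":0,"wy":0,"wz":0}
  ],
  "fingers": 1,
  "force": 10
}}

```text
time_s: 10.82
tcp_pos: [0.5518, -0.0747, 0.0729]
eef_rot: [-99.3, 89.8, 14.8]
contact_force: [-0.5, -0.8, -3.9]
gripper_width: 0.0233
```

```bash
python3 -c "
from h import *
rep([-.0002,.086,.070])"
```

```text
t 10.8167 tcp mount mm [ 1.3 85.2 72.9] F mount [-0.8 -0.5 -3.9] w 23.3
tool axes in mount cols [[0.004, -1.0, 0.001], [-0.001, 0.001, 1.0], [-1.0, -0.004, -0.001]] q6 [ 12.  19. -26.  -0. -45.  12.]
shift units [0.15 0.08 0.04]
turn units [-0.02 -0.01  0.05]
```

Request:
{"api": "arm_command", "payload": {
  "plan": [
    {"dx":-0.29,"dy":0,"dz":-0.05,"wx":0,"wy":0,"wz":0},
    {"dx":-0.29,"dy":0,"dz":-0.09,"wx":0,"wy":0,"wz":0},
    {"dx":-0.27,"dy":0,"dz":-0.12,"wx":0,"wy":0,"wz":0},
    {"dx":-0.25,"dy":0,"dz":-0.16,"wx":0,"wy":0,"wz":0}
  ]
}}

```text
time_s: 11.15
tcp_pos: [0.5547, -0.0815, 0.0958]
eef_rot: [-70.6, 89.8, 43.5]
contact_force: [-0.5, 2.1, -3.7]
gripper_width: 0.0237
```

```bash
python3 -c "
from h import *
rep([-.0002,.0683,.1034])"
```

```text
t 11.15 tcp mount mm [ 1.2 77.9 95.8] F mount [ 0.4  2.1 -3.7] w 23.7
tool axes in mount cols [[0.004, -1.0, 0.001], [0.001, 0.001, 1.0], [-1.0, -0.004, 0.001]] q6 [ 12.  18. -24.  -0. -48.  13.]
shift units [-0.38  0.07 -0.48]
turn units [-0.02  0.02  0.05]
```

Request:
{"api": "arm_command", "payload": {
  "plan": [
    {"dx":-0.22,"dy":0,"dz":-0.22,"wx":0,"wy":0,"wz":0},
    {"dx":-0.2,"dy":0,"dz":-0.24,"wx":0,"wy":0,"wz":0},
    {"dx":-0.16,"dy":0,"dz":-0.26,"wx":0,"wy":0,"wz":0},
    {"dx":-0.13,"dy":0,"dz":-0.26,"wx":0,"wy":0,"wz":0}
  ]
}}

```text
time_s: 11.48
tcp_pos: [0.5628, -0.0999, 0.1133]
eef_rot: [-61.5, 89.7, 52.6]
contact_force: [-1.4, 2.9, -2.1]
gripper_width: 0.0237
```

```bash
python3 -c "
from h import *
rep([-.0002,.0469,.1128])
p,d=r.capture('wrist');cv2.imwrite('pics/w6.png',p[:,:,::-1])
p,d=r.capture('scene');cv2.imwrite('pics/s6.png',cv2.resize(p[180:340,100:300],None,fx=4,fy=3.75)[:,:,::-1])
"
```

```text
t 11.4833 tcp mount mm [  1.1  57.7 113.3] F mount [-0.1  3.2 -2.1] w 23.7
tool axes in mount cols [[0.005, -1.0, 0.001], [0.003, 0.001, 1.0], [-1.0, -0.005, 0.003]] q6 [  9.  17. -22.  -0. -51.  15.]
shift units [ 0.02  0.07 -0.54]
turn units [-0.01  0.03  0.06]
```

View pics/w6.png

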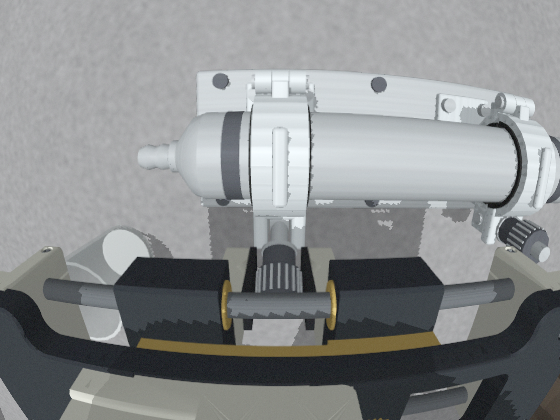

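View pics/s6.png

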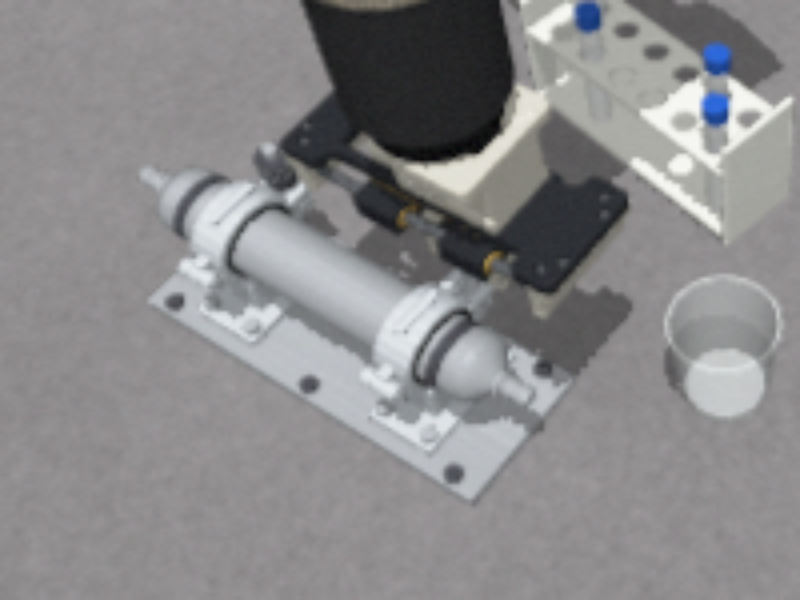

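Request:
{"api": "arm_command", "payload": {
  "plan": [
    {"dx":-0.08,"dy":0,"dz":-0.28,"wx":0,"wy":0,"wz":0},
    {"dx":-0.06,"dy":0,"dz":-0.28,"wx":0,"wy":0,"wz":0},
    {"dx":-0.02,"dy":0,"dz":-0.25,"wx":0,"wy":0,"wz":0}
  ]
}}

```text
time_s: 11.83
tcp_pos: [0.5699, -0.1158, 0.1178]
eef_rot: [-73.7, 89.7, 40.4]
contact_force: [-2.2, 2.8, 3.0]
gripper_width: 0.0235
```

```bash
python3 -c "
from h import *
rep([-.0002,.037,.115])"
```

```text
t 11.8333 tcp mount mm [  1.   40.3 117.8] F mount [-0.9  3.5  3. ] w 23.5
tool axes in mount cols [[0.006, -1.0, 0.001], [0.002, 0.001, 1.0], [-1.0, -0.006, 0.002]] q6 [  8.  18. -20.  -0. -52.  17.]
shift units [ 0.14  0.06 -0.17]
turn units [-0.02  0.02  0.07]
```

Small steps to the inner stop.

Request:
{"api": "arm_command", "payload": {
  "plan": [
    {"dx":0.04,"dy":0,"dz":-0.15,"wx":0,"wy":0,"wz":0},
    {"dx":0.02,"dy":0,"dz":-0.12,"wx":0,"wy":0,"wz":0}
  ]
}}

```text
time_s: 12.0
tcp_pos: [0.5725, -0.1218, 0.1175]
eef_rot: [-78.2, 89.7, 35.9]
contact_force: [-2.6, 3.2, 3.1]
gripper_width: 0.0237
```

```bash
python3 -c "
from h import *
rep([-.0002,.037,.115])"
```

```text
t 12.0 tcp mount mm [  1.   33.8 117.5] F mount [-1.1  4.   3.1] w 23.7
tool axes in mount cols [[0.006, -1.0, 0.001], [0.001, 0.001, 1.0], [-1.0, -0.006, 0.001]] q6 [  7.  18. -20.  -0. -52.  17.]
shift units [0.12 0.06 0.16]
turn units [-0.02  0.01  0.07]
```

Request:
{"api": "arm_command", "payload": {
  "plan": [
    {"dx":0.02,"dy":0,"dz":-0.1,"wx":0,"wy":0,"wz":0}
  ]
}}

```text
time_s: 12.08
tcp_pos: [0.5731, -0.1235, 0.1171]
eef_rot: [-69.6, 89.7, 44.5]
contact_force: [-6.1, 11.8, 7.1]
gripper_width: 0.0243
```

```bash
python3 -c "
from h import *
rep([-.0002,.037,.115])
p,d=r.capture('wrist');cv2.imwrite('pics/w7.png',p[:,:,::-1])
"
```

```text
t 12.0833 tcp mount mm [  0.8  31.9 117.1] F mount [-0.7 13.3  7.1] w 24.3
tool axes in mount cols [[0.005, -1.0, 0.002], [0.002, 0.002, 1.0], [-1.0, -0.005, 0.002]] q6 [  7.  18. -20.  -0. -52.  17.]
shift units [0.1  0.05 0.25]
turn units [-0.02  0.03  0.07]
```

View pics/w7.png

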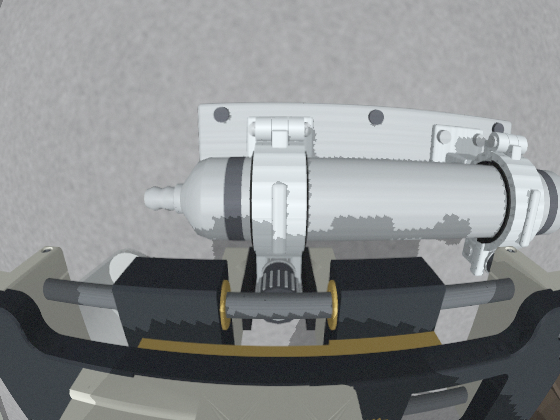

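Request:
{"api": "arm_command", "payload": {
  "plan": [
    {"dx":0,"dy":0,"dz":0,"wx":0,"wy":0,"wz":0},
    {"dx":0,"dy":0,"dz":0,"wx":0,"wy":0,"wz":0},
    {"dx":0,"dy":0,"dz":0,"wx":0,"wy":0,"wz":0},
    {"dx":0,"dy":0,"dz":0,"wx":0,"wy":0,"wz":0}
  ],
  "fingers": 0
}}

```text
time_s: 12.47
tcp_pos: [0.5744, -0.1252, 0.1168]
eef_rot: [-87.3, 89.6, 26.8]
contact_force: [0.4, -0.3, -0.2]
gripper_width: 0.0421
```

```bash
python3 -c "
from h import *
rep([-.0002,.037,.115])"
```

```text
t 12.4667 tcp mount mm [  1.3  29.9 116.8] F mount [ 0.3 -0.4 -0.2] w 42.1
tool axes in mount cols [[0.006, -1.0, 0.002], [0.0, 0.002, 1.0], [-1.0, -0.006, 0.0]] q6 [  7.  18. -20.  -0. -52.  18.]
shift units [0.09 0.08 0.35]
turn units [-0.03  0.    0.08]
```

Request:
{"api": "arm_command", "payload": {
  "plan": [
    {"dx":-0.6,"dy":0,"dz":0,"wx":0,"wy":0,"wz":0},
    {"dx":-1,"dy":0,"dz":0,"wx":0,"wy":0,"wz":0},
    {"dx":-1,"dy":0,"dz":0,"wx":0,"wy":0,"wz":0},
    {"dx":-1,"dy":0,"dz":0,"wx":0,"wy":0,"wz":0},
    {"dx":-1,"dy":0,"dz":0.5,"wx":0,"wy":0,"wz":0},
    {"dx":0,"dy":0,"dz":1,"wx":0,"wy":0,"wz":0},
    {"dx":0,"dy":0,"dz":1,"wx":0,"wy":0,"wz":0},
    {"dx":0,"dy":0,"dz":1,"wx":0,"wy":0,"wz":0},
    {"dx":0,"dy":0,"dz":0,"wx":0,"wy":0,"wz":0},
    {"dx":0,"dy":0,"dz":0,"wx":0,"wy":0,"wz":0}
  ]
}}

```text
time_s: 13.3
tcp_pos: [0.5459, -0.0628, 0.2117]
eef_rot: [-118.9, 89.7, -5.0]
contact_force: [0.3, -0.6, -0.3]
gripper_width: 0.0439
```

```bash
python3 -c "
from h import *
rep()
m=r.camera_model('wrist')
f=210/np.tan(np.radians(m['vertical_fov']/2))
np.savez('pics/w8m.npz',R=m['R'],t=m['t'],cx=m['cx'],cy=m['cy'],f=f)
p,d=r.capture('wrist');cv2.imwrite('pics/w8.png',p[:,:,::-1]);np.save('pics/w8.npy',d)
p,d=r.capture('scene');cv2.imwrite('pics/s8.png',cv2.resize(p[180:340,100:300],None,fx=4,fy=3.75)[:,:,::-1])
"
```

```text
t 13.3 tcp mount mm [  0.8  98.5 211.7] F mount [-0.  -0.7 -0.3] w 43.9
tool axes in mount cols [[0.005, -1.0, 0.005], [-0.003, 0.005, 1.0], [-1.0, -0.005, -0.003]] q6 [ 14.  10. -18.   0. -62.  10.]
```

View pics/w8.png

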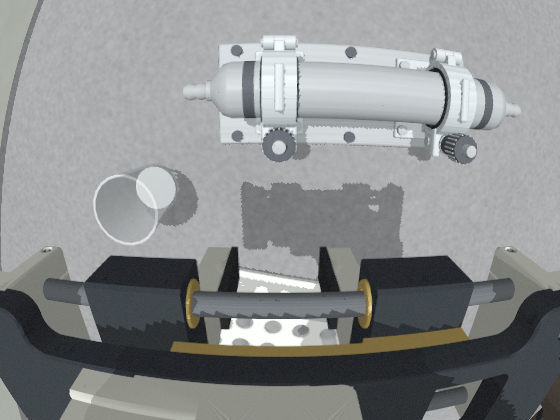

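View pics/s8.png

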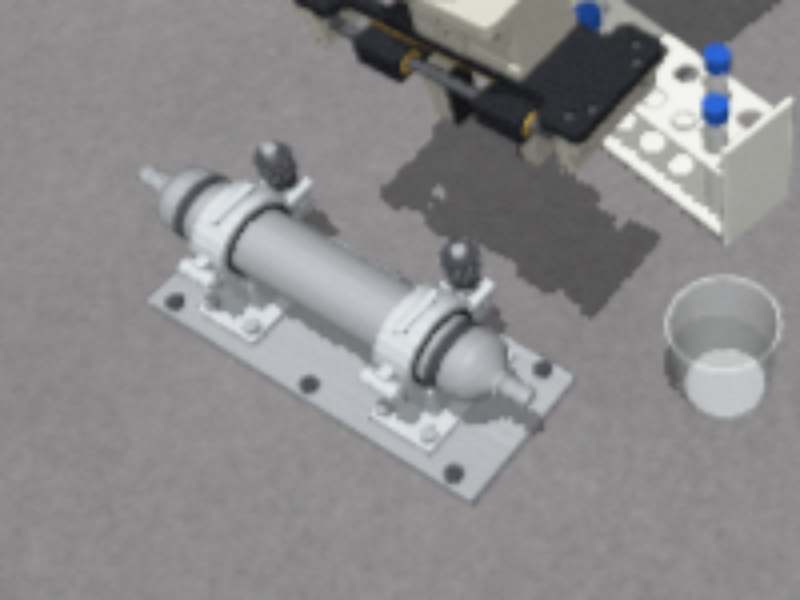

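```bash
python3 -c "
from h import *
m=dict(np.load('pics/w8m.npz'));d=np.load('pics/w8.npy')
for n,u,v,z in [('tip',278.5,147.5,.136),('farTip',471,152,.136),('headtop L',267,148,.131),('far lug',440,147,.095),('lug',262,128,.095),('tube',350,92,.109)]:
    c,ry=fray(m,u,v); ax=m['R'][2]; dd=np.median(d[int(round(v))-1:int(round(v))+2,int(round(u))-1:int(round(u))+2])
    print(n,(mf(fat(m,u,v,z))*1e3).round(1),'   depth:',(mf(c+ry*dd/(ax@ry))*1e3).round(1))
# nut cloud
for nm,x0 in (('open',0),('far',-.150)):
    Q=[]
    for v in range(110,190):
        for u in range(230,510):
            c,ry=fray(m,u,v);ax=m['R'][2];P=mf(c+ry*d[v,u]/(ax@ry))
            if abs(P[0]-x0)<.018 and .02<P[1]<.07 and P[2]>.1275:Q.append(P)
    Q=np.array(Q)*1e3;h=Q[Q[:,2]>133.5];k=Q[Q[:,2]<133.5]
    print(nm,len(Q),'shank end',h.mean(0).round(1),len(h),'rim',k.min(0).round(1),k.max(0).round(1))
"
```

```text
tip [  0.2  45.2 136. ]    depth: [  0.2  45.2 135.9]
farTip [-149.6   44.   136. ]    depth: [-149.6   44.   136. ]
headtop L [  8.3  46.1 131. ]    depth: [  8.4  46.2 130.7]
far lug [-142.4   46.5   95. ]    depth: [-140.7   46.1   98.3]
lug [13.6 34.5 95. ]    depth: [13.7 34.6 94.1]
tube [-54.6   4.8 109. ]    depth: [-54.7   4.8 108.7]
open 899 shank end [  0.2  44.6 135.9] 149 rim [-12.2  32.1 127.7] [ 12.7  56.6 133.1]
far 377 shank end [-148.8   43.3  136. ] 113 rim [-160.4   31.6  127.5] [-138.6   54.2  133.4]
```

```bash
python3 -c "
from h import *
m=dict(np.load('pics/w8m.npz'));d=np.load('pics/w8.npy')
ax=m['R'][2];Q=[]
for v in range(30,190):
    for u in range(200,510):
        c,ry=fray(m,u,v);Q.append(mf(c+ry*d[v,u]/(ax@ry)))
Q=np.array(Q)*1e3
T=Q[(Q[:,0]>-130)&(Q[:,0]<-20)&(abs(Q[:,1]-3)<20)&(Q[:,2]>88)&(Q[:,2]<115)]
from scipy.optimize import least_squares
f=lambda p:np.hypot(T[:,1]-p[0]-p[1]*(T[:,0]+75),T[:,2]-p[2]-p[3]*(T[:,0]+75))-24
s=least_squares(f,[0,0,85,0],loss='soft_l1');print(s.x,np.std(s.fun))
p=s.x
for nm,x0,yt in (('open',0,44.6),('far',-149,43.3)):print(nm,'bolt tip y rel tube axis',yt-p[0]-p[1]*(x0+75))
for nm,x0,y0 in (('open',0.2,44.6),('far',-149,43.3)):
    k=Q[(np.hypot(Q[:,0]-x0,Q[:,1]-y0)<11)&(Q[:,2]>128)&(Q[:,2]<133.2)]
    A=np.c_[k[:,:2]-[x0,y0],np.ones(len(k))];print(nm,'head plane',len(k),np.linalg.lstsq(A,k[:,2],rcond=None)[0])
print(r.get_state()['time_s'])
"
```

```text
[ 2.84136974e+00 -7.70534735e-03  8.50424024e+01 -1.42104824e-03] 0.6288431944723814
open bolt tip y rel tube axis 42.33653131642645
far bolt tip y rel tube axis 39.88843456064101
open head plane 595 [-1.28678095e-03 -4.58100727e-02  1.30997660e+02]
far head plane 163 [ 3.19483025e-02 -1.39576907e-02  1.28945132e+02]
13.4
```

The tip sits about 2.4 mm further out than on the other clamp, roughly 0.04 rad short of home. I suspect the fingertips met the arch before the bolt met its stop. I'll push the nut head home from the outside with closed fingers.

Request:
{"api": "arm_command", "payload": {
  "plan": [
    {"dx":0.8,"dy":0,"dz":-0.1,"wx":0,"wy":0,"wz":0.06},
    {"dx":0.8,"dy":0,"dz":0,"wx":0,"wy":0,"wz":0},
    {"dx":0.8,"dy":0,"dz":0,"wx":0,"wy":0,"wz":0},
    {"dx":0.8,"dy":0,"dz":0,"wx":0,"wy":0,"wz":0},
    {"dx":0.7,"dy":0,"dz":0,"wx":0,"wy":0,"wz":0},
    {"dx":0,"dy":0,"dz":0,"wx":0,"wy":0,"wz":0},
    {"dx":0,"dy":0,"dz":0,"wx":0,"wy":0,"wz":0}
  ],
  "fingers": 1,
  "force": 20
}}

```text
time_s: 13.98
tcp_pos: [0.5498, -0.0703, 0.1301]
eef_rot: [179.8, 89.7, -66.6]
contact_force: [-0.3, 0.1, 0.6]
gripper_width: 0.0035
```

```bash
python3 -c "
from h import *
rep([0,.072,.125])"
```

```text
t 13.9833 tcp mount mm [  1.3  90.1 130.1] F mount [-0.2  0.2  0.6] w 3.5
tool axes in mount cols [[-0.0, -1.0, 0.01], [-0.005, 0.01, 1.0], [-1.0, 0.0, -0.005]] q6 [ 13.  15. -23.   0. -52.  10.]
shift units [ 0.26  0.06 -0.9 ]
turn units [-0.13 -0.06 -0.  ]
```

Request:
{"api": "arm_command", "payload": {
  "plan": [
    {"dx":0.3,"dy":0.05,"dz":-0.4,"wx":-0.1,"wy":0,"wz":0},
    {"dx":0,"dy":0,"dz":-0.4,"wx":0,"wy":0,"wz":0},
    {"dx":0,"dy":0,"dz":-0.15,"wx":0,"wy":0,"wz":0}
  ]
}}

```text
time_s: 14.23
tcp_pos: [0.5583, -0.0899, 0.1252]
eef_rot: [-168.0, 89.7, -53.9]
contact_force: [-0.1, 0.2, 0.3]
gripper_width: 0.0004
```

```bash
python3 -c "
from h import *
rep([0,.062,.125])"
```

```text
t 14.2333 tcp mount mm [  1.   68.7 125.2] F mount [-0.   0.3  0.3] w 0.4
tool axes in mount cols [[0.001, -1.0, 0.001], [-0.006, 0.001, 1.0], [-1.0, -0.001, -0.006]] q6 [ 11.  16. -22.   0. -52.  13.]
shift units [ 0.01  0.05 -0.34]
turn units [-0.01 -0.07  0.01]
```

Request:
{"api": "arm_command", "payload": {
  "plan": [
    {"dx":0,"dy":0,"dz":-0.12,"wx":0,"wy":-0.06,"wz":0},
    {"dx":0,"dy":0,"dz":-0.1,"wx":0,"wy":0,"wz":0}
  ]
}}

```text
time_s: 14.4
tcp_pos: [0.5608, -0.0953, 0.126]
eef_rot: [-102.6, 89.9, 11.5]
contact_force: [-1.4, 2.1, 2.1]
gripper_width: 0.0003
```

```bash
python3 -c "
from h import *
rep([0,.062,.125])"
```

```text
t 14.4 tcp mount mm [  1.2  62.8 126. ] F mount [-0.4  2.5  2.1] w 0.3
tool axes in mount cols [[0.002, -1.0, 0.002], [-0.0, 0.002, 1.0], [-1.0, -0.002, -0.0]] q6 [ 10.  16. -21.  -0. -52.  14.]
shift units [ 0.05  0.06 -0.04]
turn units [-0.02 -0.01  0.03]
```

Contact at 2.5 N with the nut moving. I'll go on in small steps.

Request:
{"api": "arm_command", "payload": {
  "plan": [
    {"dx":0.03,"dy":0,"dz":-0.06,"wx":0,"wy":0,"wz":0}
  ]
}}

```text
time_s: 14.48
tcp_pos: [0.5613, -0.0963, 0.1259]
eef_rot: [-81.0, 89.8, 33.0]
contact_force: [-6.8, 12.0, 8.0]
gripper_width: 0.0008
```

Request:
{"api": "arm_command", "payload": {
  "plan": [
    {"dx":0.02,"dy":0,"dz":-0.07,"wx":0,"wy":0,"wz":0}
  ]
}}

```text
time_s: 14.57
tcp_pos: [0.5614, -0.0965, 0.126]
eef_rot: [-50.1, 89.8, 63.9]
contact_force: [-7.8, 14.3, 8.9]
gripper_width: 0.0003
```

```bash
python3 -c "
from h import *
rep([0,.062,.125])"
```

```text
t 14.5667 tcp mount mm [  1.1  61.4 126. ] F mount [-1.2 16.3  8.9] w 0.3
tool axes in mount cols [[0.003, -1.0, 0.004], [0.003, 0.004, 1.0], [-1.0, -0.003, 0.003]] q6 [ 10.  16. -21.  -0. -52.  14.]
shift units [0.05 0.06 0.03]
turn units [-0.05  0.03  0.04]
```

Request:
{"api": "arm_command", "payload": {
  "plan": [
    {"dx":0,"dy":0,"dz":0.3,"wx":0,"wy":0,"wz":0},
    {"dx":0,"dy":0,"dz":1,"wx":0,"wy":0,"wz":0},
    {"dx":-1,"dy":0,"dz":0.6,"wx":0,"wy":0,"wz":0},
    {"dx":-1,"dy":0,"dz":0,"wx":0,"wy":0,"wz":0},
    {"dx":-1,"dy":0,"dz":0,"wx":0,"wy":0,"wz":0},
    {"dx":-1,"dy":0,"dz":0,"wx":0,"wy":0,"wz":0},
    {"dx":0,"dy":0,"dz":0,"wx":0,"wy":0,"wz":0},
    {"dx":0,"dy":0,"dz":0,"wx":0,"wy":0,"wz":0},
    {"dx":0,"dy":0,"dz":0,"wx":0,"wy":0,"wz":0}
  ]
}}

```text
time_s: 15.32
tcp_pos: [0.5456, -0.0597, 0.2121]
eef_rot: [-84.4, 89.5, 29.6]
contact_force: [0.9, -0.5, 0.1]
gripper_width: 0.0002
```

```bash
python3 -c "
from h import *
rep()
m=r.camera_model('wrist')
p,d=r.capture('wrist');cv2.imwrite('pics/w9.png',p[:,:,::-1])
q,_=r.capture('scene');cv2.imwrite('pics/s9.png',q[:,:,::-1])
ax=m['R'][2];Q=[]
for v in range(30,200):
    for u in range(190,520):
        c,ry=fray(m,u,v);Q.append(mf(c+ry*d[v,u]/(ax@ry)))
Q=np.array(Q)*1e3
T=Q[(Q[:,0]>-130)&(Q[:,0]<-20)&(abs(Q[:,1]-3)<20)&(Q[:,2]>88)&(Q[:,2]<115)]
from scipy.optimize import least_squares
f=lambda p:np.hypot(T[:,1]-p[0]-p[1]*(T[:,0]+75),T[:,2]-p[2]-p[3]*(T[:,0]+75))-24
p=least_squares(f,[0,0,85,0],loss='soft_l1').x;print(p)
for nm,x0 in (('open',0),('far',-149)):
    k=Q[(abs(Q[:,0]-x0)<18)&(Q[:,1]>25)&(Q[:,1]<65)&(Q[:,2]>133.5)];c=k.mean(0)
    h=Q[(np.hypot(Q[:,0]-c[0],Q[:,1]-c[1])<11)&(Q[:,2]>128)&(Q[:,2]<133.2)]
    A=np.c_[h[:,:2]-c[:2],np.ones(len(h))]
    print(nm,c.round(1),'rel tube',c[1]-p[0]-p[1]*(x0+75),'plane',np.linalg.lstsq(A,h[:,2],rcond=None)[0].round(3))
l=Q[(abs(Q[:,0])<16)&(abs(Q[:,0])>8)&(Q[:,1]>36)&(Q[:,1]<54)&(Q[:,2]>88)&(Q[:,2]<100)];print('lug z',np.median(l[:,2]))
"
```

```text
t 15.3167 tcp mount mm [  1.9 101.4 212.1] F mount [ 0.6 -0.8  0.1] w 0.2
tool axes in mount cols [[0.008, -1.0, 0.003], [0.001, 0.003, 1.0], [-1.0, -0.008, 0.001]] q6 [ 14.  10. -18.  -0. -62.  10.]
[ 2.84399362e+00 -7.60851880e-03  8.50278443e+01 -1.38472296e-03]
open [1.000e-01 4.040e+01 1.359e+02] rel tube 38.11803114673082 plane [-8.00000e-03  3.50000e-02  1.30998e+02]
far [-148.8   43.2  136.1] rel tube 39.840363603348486 plane [1.20000e-02 1.90000e-02 1.29248e+02]
lug z 94.52858301233901
```

View pics/w9.png

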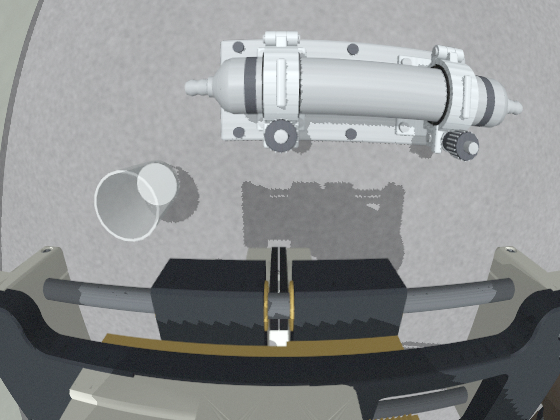

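View pics/s9.png

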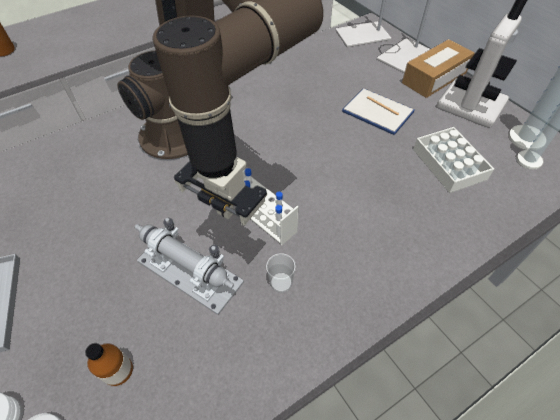

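```bash
python3 -c "
from plant import r
print(r.close_job())"
```

```text
the job is handed in; nothing more can be done
None
```

The open clamp's hinged half is shut and its swing bolt stands upright in the lug slot, at its inner stop. I handed the job in at about 15.4 s on the robot's clock, with the arm clear of everything.

- **Clamp half:** I swung it over with the closed fingers and pressed it onto its stop. That last press spiked to about 67 N at the wrist before I backed off: under the 120 N wrist limit, but above 40 N. I took the 40 N limit as covering only the arm and gripper body, and this was on the fingertips. The lug then measured z = 94.5 to 95 mm against the 95 mm expected.
- **Bolt:** I gripped the nut and swung it up. A check then showed it about 0.04 rad short of home, probably because the fingertips met the arch first. I pushed the nut head in from outside until it stopped at about 16–19 N. The bolt tip then measured 38.1 mm from the tube axis. The closed clamp's bolt measured 39.8 mm, so this one is about 0.03 rad inward, which matches its stop.
- **Everything else:** The housing axis measured z = 85.0 mm, so it is still in its saddles. In the last pictures the rack, bottle and beaker look where they were; I did not measure them again.

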